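Click the plating pens onto the clip rail in size order

TASK

Slide the thin and the thick plating pen out of the drying rack and click each one fully home in the empty spring clips of the rail, so that the row runs in size order thin, middle, thick, each in the clip of its size. Only their red ends stick out from under the rack's roof, while at the clips they must be held by the middle, so each has to be drawn out, set down on the wires and taken again; they roll, so don't let one fall onto the bench. Leave the middle pen in its clip, the scraper in the rack, and the jars, tin and brush where they are.

Things in the scene. Friction and masses are not known exactly. Their poses are not given: they have to be found in the camera images.
- pen_thin: thin plating pen: black round rod, diameter 16 mm, length 112 mm, about 40 g; red cap on the tail (-x end), brass nose (last 8 mm taper) at +x. Origin on its axis at mid length, x along the axis, ends at x = -56, +56 mm. Rolls on flat ground. Starts in a rack lane, x as the rack's x, origin 26 mm behind the roof edge, 33.7 mm up: 30 mm of red end and body show.
- pen_thick: thick plating pen: black round rod, diameter 28 mm, length 112 mm, about 110 g; red cap on the tail (-x end), brass nose (last 8 mm taper) at +x. Origin on its axis at mid length, x along the axis, ends at x = -56, +56 mm. Rolls on flat ground. Starts in a rack lane, x as the rack's x, origin 26 mm behind the roof edge, 40.0 mm up: 30 mm of red end and body show.
- pen_mid: middle-size plating pen: black round rod, diameter 22 mm, length 112 mm, about 70 g; red cap on the tail (-x end), brass nose (last 8 mm taper) at +x. Origin on its axis at mid length, x along the axis, ends at x = -56, +56 mm. Rolls on flat ground. Already clicked into the middle clip; stays there.
- scraper: square wooden scraper, 105 x 14 x 12 mm, lying in one of the rack's three lanes; origin under its middle, x lengthwise. Not part of the job: stays in the rack.
- rack: fixed white drying rack, 180 mm wide (y), from x = -110 to +90 mm, base plate top 8 mm up. Origin on the bench below its roof's front edge. Solid roof (57 to 61 mm up) over x = 0 to 86 mm with side and back walls; the apron x < 0 is open from above. Three lanes along x at y = -56, 0, +56 mm; which pen lies in which lane varies.
- apron (a point): middle of the middle lane's open apron: x = -52, y = 0 in the rack's frame, at the wires' tops, 26.5 mm above the bench. Each lane is a pair of 5 mm wires 8 mm apart (13 mm over both) from x = -104 to +86 mm that cradle a pen: it slides but cannot roll. Pulled 62 mm to -x its middle is free on the apron; its nose leaves the roof after 82 mm, only then can it be lifted.
- rail: fixed clip rail: aluminium base 136 (x) x 190 (y) x 12 mm, a blue fence across each x end (inner faces x = -62, +62 mm, tops 46 mm up). Origin centre of underside. Clip stations for thin, middle, thick pen at y = +56, 0, -56 mm. A pen lies along the rail's x, either way round, its axis 42 mm up when home, held by jaws at x = -40 and +40 mm; fingers have 70 mm along x between the jaws.
- clip_thin (a point): middle of the 16 mm clip: where the thin pen's origin is when home, 42 mm up; axes as the rail's. Steel spring jaws 8 mm wide with flared lips; nothing above 17 mm between them. Pressed straight down at its middle with roughly 5 to 20 N, a pen meets the lips 13 mm (thin) to 21 mm (thick) above home, spreads them and snaps down onto its seats; its weight alone does not seat it.
- clip_mid (a point): same for the middle (22 mm) clip, occupied at the start.
- clip_thick (a point): same for the 28 mm clip, for the thick pen.
- jar: glass jar with green lid, 60 mm diameter, 65 mm tall. Bystander; origin centre of its underside.
- ink: small amber jar, 40 mm diameter, 45 mm tall. Bystander; origin centre of its underside.
- tin: low brass wax tin, 60 mm diameter, 20 mm high. Bystander; origin centre of its underside.
- brush: brush 160 mm long lying on the bench. Bystander.

How it is judged:
By the outcome, as a careful person would: the job done as asked, in the order asked, and still so for the second after the job is handed in, with the robot touching nothing.
It also fails if it takes over 69 s, if anything falls off the work surface, if the arm or the gripper's body presses on something with over 40 N, if the wrist force passes 120 N, or if a joint passes its speed limit or range.

ROBOT

A 6-joint arm with a two-finger parallel gripper is mounted at the origin on the work surface. World frame = base frame: x ahead of the robot, y to its left, z up, the work surface at z = 0. Lengths are in m, angles in degrees, forces in N, time in s.
With the tool pointing down it reaches from about 0.35 to 0.925 m from the base axis. Payload 6.4 kg.
Tool frame: the origin (TCP) lies on the centre line of the jaws, within the pads' length; the fingertips stand 8 mm ahead of it and the grasp point (between the pads) lies 11 mm behind it; z points along the fingers, y is the line along which they close (so a half turn about z gives the same grasp; the last joint's range is limited). The gripper opens to 85 mm and grips with 20 to 120 N. Pads are 22 mm wide; open, the fingers measure 114 mm over their backs; the gripper's body (76 mm by 85 mm) begins 54 mm behind the grasp point. The pads swing forward as they close: fully open they stand 13 mm farther back than shut.
Start: joints at [65.999, 14.043, 89.255, -0, 76.702, -9.975], TCP at [0.158, 0.631, 0.239] pointing down, gripper open.
Joint ranges: [-179.41, 179.41], [-58.25, 129.5], [7.25, 145.43], [-54.29, 234.29], [11.92, 165.04], [-157.13, 157.13]. Speed limits (degrees/s): [147.25, 147.25, 180, 180, 180, 180].

INTERFACE

Orientations are given as a 3x3 rotation matrix whose columns are the frame's x, y, z axes.
In Python, from cell import manip gives the robot as it stands.
- The arm moves only by the shell command python3 nudge.py 'ROWS' [FORCE]. ROWS is a JSON object with one list for each field, all of the same length, 1 to 5, a row being the entries at one place: aperture (the finger opening in m), x, y, z (the shift in cm), wx, wy, wz (a rotation vector in degrees); each row shifts and turns the commanded pose from where the row before left it, along the tool's axes as they then stand; what a row does not reach is not made up. A row lasts 1/12 s, in which the tool goes at most 0.0417 m and 7.16 degrees, less where a joint would pass 70% of its speed; a pose out of reach is approached as far as the arm can. The fingers move at their own pace and stop on an object; FORCE is the grip in N (left out, the last holds). Time passes only in rows, so rows that do not move let the fingers close. It prints the time, the measured TCP pose, the force, the opening and the grip force at its end. Input that does not fit is refused with a message, and nothing moves.
- manip.get_obs(): the state, without advancing time (a new reading comes with each control period).
- manip.read_camera(name): name is "side" or "top" or "wrist"; returns a dict with "img" (384x512x3 uint8, red, green, blue), "mtx" (3x3 intrinsics, pixels), "view" (4x4, takes a point from world to camera coordinates). Camera axes: x right, y up, looking along -z (the intrinsics and any distortion apply to the point x, -y, -z); pixel columns grow to the right and rows downward; lengths in m; the calibration is good to about 2 mm. The wrist camera is an equidistant fisheye: a pixel r from the principal point sees the ray r / f radians off the axis. A picture is of the moment at which its call begins. There is no depth.
- manip.hand_in(): hands the job in; it is judged then, once.
The state is a dict: "clock": time; "joint_positions": joint angles; "joint_vel": joint speeds; "joint_efforts": joint torques, N m; "tcp_pos": TCP position; "tcp_rot": TCP orientation; "wrist_force": force on the tool from outside, world axes, zero at the start; "moment": the same for the moment, N m; "opening": finger opening in m; "grip_force": force on a finger pad.
Only numpy, scipy, OpenCV 4.12 (cv2) and the standard library are available. Lean on these libraries where they do the work, as an engineer would, in place of code of your own. Each camera call takes 0.05 s, during which the arm holds its last target. There are 200 camera calls.

## Working session

There is one attempt and no reset: what is moved stays moved. The work goes in short steps, Python scripts to look and compute and a shell command to move; the robot and the scene stay as the last step left them, time stands still between calls to the robot, and variables do not carry over. Pictures are saved under pics/ and viewed, at most 10 in all, crops included, and the job is handed in when it is done.

```bash
ls; mkdir -p pics
python3 - <<'E'
from cell import manip
import cv2,numpy as np
o=manip.get_obs();print(o['clock'],o['tcp_pos'],np.round(o['tcp_rot'],3).tolist(),o['opening'])
ims=[]
for n in("top","side"):
    c=manip.read_camera(n);np.savez('pics/%s0.npz'%n,**c);cv2.imwrite('pics/%s0.png'%n,c['img'][:,:,::-1]);print(n,np.round(c['mtx'],1).tolist(),np.round(c['view'],3).tolist(),[k for k in c])
E
```

```text
cell.py
nudge.py
pics
0.0 [0.15728968 0.6301075  0.23817254] [[-0.97, 0.242, -0.001], [0.242, 0.97, -0.002], [0.0, -0.002, -1.0]] 0.08514426920382966
top [[470.6, 0.0, 260.0], [0.0, 470.6, 188.5], [0.0, 0.0, 1.0]] [[0.014, -1.0, -0.008, -0.003], [0.995, 0.013, 0.103, -0.57], [-0.103, -0.01, 0.995, -1.529], [0.0, 0.0, 0.0, 1.0]] ['img', 'mtx', 'view']
side [[491.3, 0.0, 253.0], [0.0, 491.3, 196.6], [0.0, 0.0, 1.0]] [[-0.978, -0.208, 0.005, 0.533], [0.11, -0.499, 0.86, -0.132], [-0.177, 0.841, 0.511, -1.674], [0.0, 0.0, 0.0, 1.0]] ['img', 'mtx', 'view']
```

View pics/top0.png

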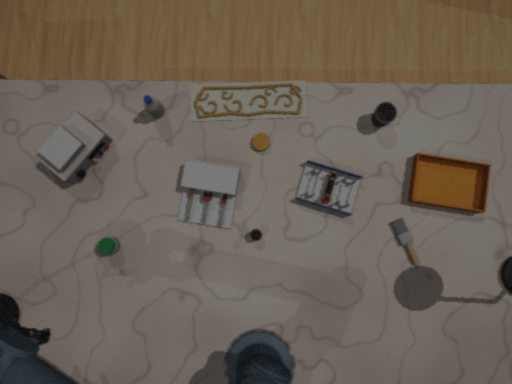

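View pics/side0.png

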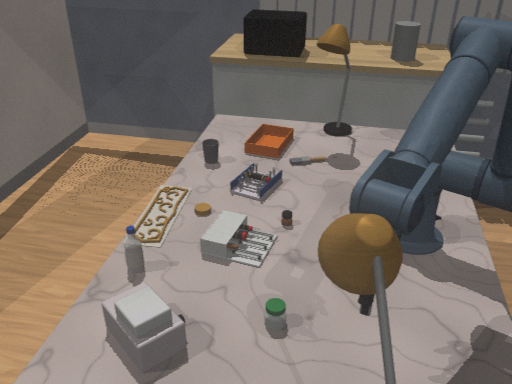

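Top: rack around (210,193), roof (180–240,162–193), red ends near (207,198), (223,198); rail around (329,188) with the middle pen; ink jar (256,235), tin (260,142). I'll enlarge.

Run:
```python
import cv2,numpy as np
a=cv2.imread('pics/top0.png')
l=a[150:240,170:250];r=a[150:240,285:370]
b=cv2.imread('pics/side0.png')
s=cv2.resize(b[160:270,195:300],None,fx=5,fy=5,interpolation=cv2.INTER_CUBIC)
t=cv2.resize(np.hstack([l,r[:, :80]]),None,fx=5,fy=5,interpolation=cv2.INTER_CUBIC)
cv2.imwrite('pics/z1.png',t);cv2.imwrite('pics/z2.png',s)
```

```text
(no output)
```

View pics/z1.png

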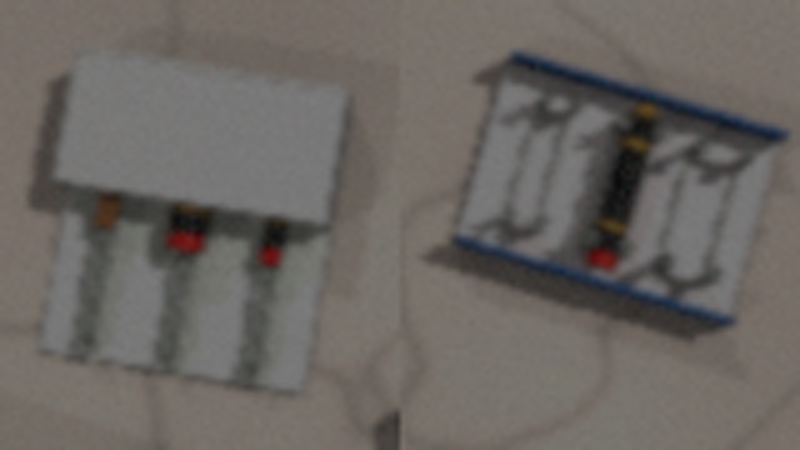

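Thick pen lies in the middle lane (z1 px 187,240), thin in the right lane (270,255), scraper left (107,210); rail on the right with its narrow clip left (540,170) and its wide clip right (705,215).

```bash
cat > h.py <<'E'
import numpy as np,cv2
from cell import manip
def load(n): return dict(np.load('pics/%s.npz'%n))
def ray(c,u,v,fish=False):
    K=c['mtx'];V=c['view'];x=(u-K[0,2])/K[0,0];y=(v-K[1,2])/K[1,1]
    if fish:
        r=np.hypot(x,y);s=np.sin(r)/r if r>1e-9 else 1.;d=np.array([x*s,-y*s,-np.cos(r)])
    else: d=np.array([x,-y,-1.])
    R=V[:3,:3];return -R.T@V[:3,3],R.T@d
def plane(c,u,v,z,fish=False):
    o,d=ray(c,u,v,fish);return (o+d*(z-o[2])/d[2])
def proj(c,P,fish=False):
    q=c['view'][:3,:3]@np.asarray(P)+c['view'][:3,3];x,y,z=q[0],-q[1],-q[2]
    if fish:
        r=np.hypot(x,y);th=np.arctan2(r,z);x,y,z=x/r*th,y/r*th,1
    K=c['mtx'];return np.array([K[0,0]*x/z+K[0,2],K[1,1]*y/z+K[1,2]])
E
python3 - <<'E'
from h import *
c=load('top0')
A=lambda x,y,z,o:plane(c,o+x/5,150+y/5,z)
p=lambda n,q:print(n,np.round(q*1000,1))
for n,x,y,z,o in [('base fl',40,352,.008,170),('base fr',303,390,.008,170),('roof bl',78,52,.061,170),('roof br',350,88,.061,170),('roof fl',57,180,.061,170),('roof fr',328,222,.061,170),
 ('fence tl',513,55,.046,205),('fence tr',788,134,.046,205),('fence bl',457,238,.046,205),('fence br',733,322,.046,205),('ink',256*5-850,235*5-750,.045,170),('tin',450,-40,.02,170)]: p(n,A(x,y,z,o))
def red(c,lo):
    h=cv2.cvtColor(c['img'],cv2.COLOR_RGB2HSV);m=((h[...,0]<6)|(h[...,0]>174))&(h[...,1]>150)&(h[...,2]>70)
    n,l,s,ce=cv2.connectedComponentsWithStats(m.astype(np.uint8));return [(s[i,4],ce[i].round(1).tolist()) for i in range(1,n) if s[i,4]>4]
print(red(c,0));print(red(load('side0'),0))
E
```

```text
base fl [461.5 277.4   8. ]
base fr [438.7 101.2   8. ]
roof bl [655.8 249.1  61. ]
roof br [634.4  70.8  61. ]
roof fl [571.5 260.2  61. ]
roof fr [546.5  83.4  61. ]
fence tl [ 661.5 -150.7   46. ]
fence tr [ 611.4 -331.    46. ]
fence bl [ 540.  -114.6   46. ]
fence br [ 487.7 -294.3   46. ]
ink [416.6  15.6  45. ]
tin [728.3   7.3  20. ]
[(np.int32(7), [106.1, 145.7]), (np.int32(17), [206.6, 197.9]), (np.int32(10), [223.5, 200.8]), (np.int32(13), [325.0, 201.2])]
[(np.int32(8), [243.9, 233.2])]
```

The rows are not in the units I measure in: shifts go in cm. I convert before sending: -0.03 m is -3, -0.027 m is -2.7.

```bash
R='0.085'; python3 nudge.py '{"aperture": [0.085,0.085,0.085,0.085,0.085],"x": [-3,-3,-3,-3,-3],"y": [-2.7,-2.7,-2.7,-2.7,-2.7],"z": [0,0,0,0,0],"wx": [0,0,0,0,0],"wy": [0,0,0,0,0],"wz": [0,0,0,0,0]}'
python3 nudge.py '{"aperture": [0.085,0.085,0.085,0.085,0.085],"x": [-3,-3,-3,-3,-3],"y": [-2.7,-2.7,-2.7,-2.7,-2.7],"z": [0,0,0,0,0],"wx": [0,0,0,0,0],"wy": [0,0,0,0,0],"wz": [0,0,0,0,0]}'
python3 nudge.py '{"aperture": [0.085,0.085,0.085,0.085,0.085],"x": [-3,-3,-3,-3,-3],"y": [-2.7,-2.7,-2.7,-2.7,-2.7],"z": [0,0,0,0,0],"wx": [0,0,0,0,0],"wy": [0,0,0,0,0],"wz": [0,0,0,-3.3,-3.3]}'
python3 nudge.py '{"aperture": [0.085,0.085],"x": [0,0],"y": [0,0],"z": [0,0],"wx": [0,0],"wy": [0,0],"wz": [0,0]}'
python3 - <<'E'
from h import *
o=manip.get_obs();print(np.round(o['tcp_rot'],3).tolist())
c=manip.read_camera('wrist');np.savez('pics/w1.npz',**c);cv2.imwrite('pics/w1.png',c['img'][:,:,::-1])
print(c['mtx'],np.round(-c['view'][:3,:3].T@c['view'][:3,3],3),c['view'][:3,:3].round(2))
E
```

```text
clock: 0.52
tcp_pos: [0.2707, 0.4615, 0.2387]
tcp_rot: [[-0.97, 0.242, -0.0], [0.242, 0.97, -0.001], [0.0, -0.001, -1.0]]
wrist_force: [1.2, -0.0, 0.2]
opening: 0.0851
grip_force: 0.0
clock: 0.93
tcp_pos: [0.3835, 0.2942, 0.239]
tcp_rot: [[-0.97, 0.242, -0.0], [0.242, 0.97, -0.0], [0.0, -0.0, -1.0]]
wrist_force: [1.0, 0.2, 1.1]
opening: 0.0847
grip_force: 0.0
clock: 1.35
tcp_pos: [0.4982, 0.128, 0.239]
tcp_rot: [[-0.992, 0.127, -0.0], [0.127, 0.992, 0.0], [0.0, -0.0, -1.0]]
wrist_force: [1.3, 1.0, -0.5]
opening: 0.0852
grip_force: 0.0
clock: 1.52
tcp_pos: [0.4984, 0.1283, 0.2388]
tcp_rot: [[-0.991, 0.133, -0.001], [0.133, 0.991, 0.0], [0.001, -0.0, -1.0]]
wrist_force: [0.1, 0.1, -0.0]
opening: 0.085
grip_force: 0.0
[[-0.991, 0.133, -0.001], [0.133, 0.991, 0.0], [0.001, -0.0, -1.0]]
[[297.31863964   0.         252.48238988]
 [  0.         297.31863964 189.3344138 ]
 [  0.           0.           1.        ]] [0.421 0.137 0.374] [[ 0.13  0.99  0.  ]
 [-0.94  0.13 -0.31]
 [-0.3   0.04  0.95]]
```

View pics/w1.png

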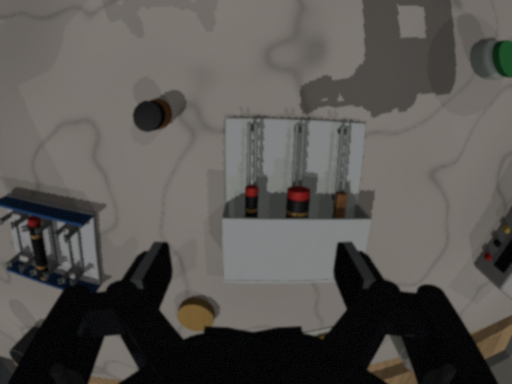

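Wrist view: rack base front corners (225,116) and (364,122), roof front edge from (222,217) to (371,218), thin red tail (251,188), thick red tail (298,190), scraper (341,205).

```bash
cat >> h.py <<'E'
def red(c,fs):
    im=cv2.resize(c['img'],None,fx=1,fy=1);h=cv2.cvtColor(im,cv2.COLOR_RGB2HSV);m=((h[...,0]<7)|(h[...,0]>172))&(h[...,1]>140)&(h[...,2]>70)
    n,l,s,ce=cv2.connectedComponentsWithStats(m.astype(np.uint8));return [(int(s[i,4]),s[i,:4].tolist(),ce[i].round(1).tolist()) for i in range(1,n) if s[i,4]>15]
E
python3 - <<'E'
from h import *
c=load('w1')
p=lambda n,u,v,z:print(n,np.round(plane(c,u,v,z,True)[:2]*1000,1))
p('bl',225,116,.008);p('br',364,122,.008);p('rl',222,217,.061);p('rr',371,218,.061)
for r in red(c,1):print(r,np.round(plane(c,*r[2],.034,True)[:2]*1000,1),np.round(plane(c,*r[2],.040,True)[:2]*1000,1))
# wire ends / lane centers along row
for u,v in((255,122),(301,122),(346,124)):p('wire',u,v,.0265)
E
```

```text
bl [439.8 101.4]
br [467. 276.]
rl [549.1  85.3]
rr [576.3 261.8]
(90, [246, 188, 12, 9], [251.0, 191.7]) [532.1 121. ] [530.2 121.3]
(168, [288, 192, 21, 9], [298.2, 195.6]) [544.8 177.3] [542.7 176.6]
(36, [28, 220, 8, 7], [31.4, 223.0]) [ 537.8 -226.3] [ 535.7 -219.9]
wire [450.7 136.8]
wire [457.3 190.4]
wire [465.2 245.4]
```

In the tool's units: 0.03 m is 3, 0.02 m is 2.

```bash
python3 nudge.py '{"aperture": [0.036,0.036,0.036,0.036,0.036],"x": [-1,-1,-1,-1,0],"y": [-0.07,-0.07,-0.07,-0.07,0],"z": [3,3,3,3,2],"wx": [0,0,0,0,0],"wy": [0,0,0,0,0],"wz": [0,0,0,0,0]}' 30
python3 nudge.py '{"aperture": [0.036,0.036],"x": [0,0],"y": [0,0],"z": [0,0],"wx": [0,0],"wy": [0,0],"wz": [0,0]}'
python3 - <<'E'
from h import *
c=manip.read_camera('wrist');np.savez('pics/w2.npz',**c)
for r in red(c,1):print(r,np.round(plane(c,*r[2],.0337,True)[:2]*1000,1),np.round(plane(c,*r[2],.041,True)[:2]*1000,1))
cv2.imwrite('pics/w2.png',c['img'][:,:,::-1])
E
```

```text
clock: 1.98
tcp_pos: [0.5361, 0.1232, 0.0964]
tcp_rot: [[-0.992, 0.128, -0.003], [0.128, 0.992, 0.0], [0.003, -0.0, -1.0]]
wrist_force: [-0.8, 0.5, -0.4]
opening: 0.0361
grip_force: 0.0
clock: 2.15
tcp_pos: [0.5356, 0.1232, 0.0984]
tcp_rot: [[-0.992, 0.128, -0.003], [0.128, 0.992, 0.0], [0.003, -0.0, -1.0]]
wrist_force: [-0.5, 0.9, -0.0]
opening: 0.0364
grip_force: 0.0
(273, [240, 196, 22, 17], [250.2, 204.2]) [532.8 120.8] [530.1 121.2]
(397, [311, 203, 38, 17], [332.7, 212.2]) [547.3 180.7] [544.  178.9]
```

View pics/w2.png

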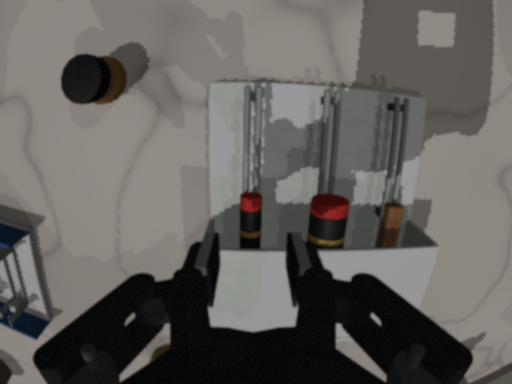

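Thin tail red cap at (250,204), between the fingers (inner edges 212 and 290); thick cap (331,210). Pen is about 2 mm left (−y) of the tool's centre; descend.

```bash
python3 nudge.py '{"aperture": [0.036,0.036,0.036,0.036,0.036],"x": [0,0,0,0,0],"y": [-0.22,0,0,0,0],"z": [2,2,2,1.24,0],"wx": [0,0,0,0,0],"wy": [0,0,0,0,0],"wz": [0,0,0,0,0]}'
python3 nudge.py '{"aperture": [0.01,0.01,0.01,0.01,0.01],"x": [0,0,0,0,0],"y": [0,0,0,0,0],"z": [0,0,0,0,0],"wx": [0,0,0,0,0],"wy": [0,0,0,0,0],"wz": [0,0,0,0,0]}' 25
```

```text
clock: 2.62
tcp_pos: [0.5357, 0.1202, 0.026]
tcp_rot: [[-0.992, 0.129, -0.002], [0.129, 0.992, 0.0], [0.002, -0.0, -1.0]]
wrist_force: [-0.3, 0.3, 0.0]
opening: 0.036
grip_force: 0.0
clock: 3.03
tcp_pos: [0.5382, 0.1201, 0.0286]
tcp_rot: [[-0.992, 0.129, 0.003], [0.129, 0.992, 0.0], [-0.003, 0.001, -1.0]]
wrist_force: [-1.0, 1.4, 6.5]
opening: 0.0148
grip_force: 25.9
```

Pads swung down on the pen, pressing it on the wires; relieve 2.5 mm and pull 86 mm.

```bash
python3 nudge.py '{"aperture": [0.01,0.01,0.01,0.01,0.01],"x": [0,1,1.5,1.5,1.5],"y": [0,0,0,0,0],"z": [-0.3,0,0,0,0],"wx": [0,0,0,0,0],"wy": [0,0,0,0,0],"wz": [0,0,0,0,0]}'
python3 nudge.py '{"aperture": [0.01,0.01,0.01,0.01],"x": [1.5,1.4,0.3,0],"y": [0,0,0,0],"z": [0,0,0,0],"wx": [0,0,0,0],"wy": [0,0,0,0],"wz": [0,0,0,0]}'
python3 - <<'E'
from h import *
c=manip.read_camera('wrist');np.savez('pics/w3.npz',**c)
for r in red(c,1):print(r,np.round(plane(c,*r[2],.041,True)[:2]*1000,1))
cv2.imwrite('pics/w3.png',c['img'][:,:,::-1])
E
```

```text
clock: 3.45
tcp_pos: [0.4833, 0.1281, 0.0309]
tcp_rot: [[-0.991, 0.131, 0.006], [0.131, 0.991, 0.002], [-0.005, 0.003, -1.0]]
wrist_force: [5.9, 8.2, 0.9]
opening: 0.0147
grip_force: 26.8
clock: 3.78
tcp_pos: [0.4501, 0.1327, 0.0305]
tcp_rot: [[-0.992, 0.13, 0.003], [0.13, 0.992, 0.003], [-0.002, 0.003, -1.0]]
wrist_force: [1.4, 10.2, 0.5]
opening: 0.0143
grip_force: 27.1
(181, [243, 244, 19, 17], [251.7, 252.3]) [444.  131.9]
```

View pics/w3.png

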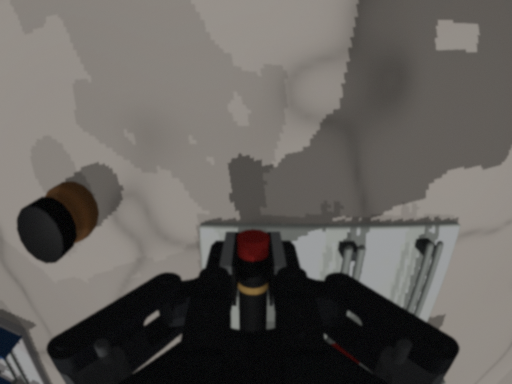

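Thin pen is held by its cap at (253,245), wholly out of the roof. A 10 N side load shows a small sideways offset; relieve it, lower, release, slide forward to the middle and regrip.

```bash
python3 nudge.py '{"aperture": [0.01,0.01],"x": [0,0],"y": [0.3,0],"z": [0.2,0],"wx": [0,0],"wy": [0,0],"wz": [0,0]}'
python3 nudge.py '{"aperture": [0.036,0.036,0.036,0.036],"x": [0,0,0,0],"y": [0,0,0,0],"z": [0,0,0,0],"wx": [0,0,0,0],"wy": [0,0,0,0],"wz": [0,0,0,0]}'
python3 - <<'E'
from h import *
c=manip.read_camera('wrist');np.savez('pics/w4.npz',**c)
for r in red(c,1):print(r,np.round(plane(c,*r[2],.041,True)[:2]*1000,1))
cv2.imwrite('pics/w4.png',c['img'][:,:,::-1])
E
```

```text
clock: 4.0
tcp_pos: [0.4505, 0.1343, 0.0282]
tcp_rot: [[-0.992, 0.129, -0.0], [0.129, 0.992, -0.0], [0.0, -0.0, -1.0]]
wrist_force: [-0.8, 0.5, 3.9]
opening: 0.0147
grip_force: 25.6
clock: 4.33
tcp_pos: [0.4506, 0.1339, 0.0276]
tcp_rot: [[-0.992, 0.129, -0.001], [0.129, 0.992, -0.0], [0.001, -0.0, -1.0]]
wrist_force: [-0.3, -0.8, 0.4]
opening: 0.036
grip_force: 0.0
(376, [244, 243, 25, 18], [255.1, 251.7]) [442.7 134.9]
```

```bash
python3 nudge.py '{"aperture": [0.036,0.036,0.036,0.036,0.036],"x": [-1.4,-1.4,-1.3,0,0],"y": [0,0,0,0,0],"z": [0,0,0,0.1,0],"wx": [0,0,0,0,0],"wy": [0,0,0,0,0],"wz": [1.6,0,0,0,0]}'
python3 nudge.py '{"aperture": [0.01,0.01,0.01,0.01,0.01],"x": [0,0,0,0,0],"y": [0,0,0,0,0],"z": [0,-0.1,-0.1,0,0],"wx": [0,0,0,0,0],"wy": [0,0,0,0,0],"wz": [0,0,0,0,0]}' 60
python3 nudge.py '{"aperture": [0.01,0.01,0.01,0.01,0.01],"x": [0,0,0,0,0],"y": [0,0,0,0,0],"z": [-1,-2.5,-3,-2.5,0],"wx": [0,0,0,0,0],"wy": [0,0,0,0,0],"wz": [0,0,0,0,0]}'
python3 - <<'E'
from h import *
c=manip.read_camera('wrist');np.savez('pics/w5.npz',**c)
o=manip.get_obs();z=o['tcp_pos'][2]
for r in red(c,1):print(r,np.round(plane(c,*r[2],z+.01,True)[:2]*1000,1))
cv2.imwrite('pics/w5.png',c['img'][:,:,::-1])
E
```

```text
clock: 4.8
tcp_pos: [0.4914, 0.1279, 0.0266]
tcp_rot: [[-0.988, 0.157, -0.001], [0.157, 0.988, -0.0], [0.001, -0.0, -1.0]]
wrist_force: [-0.6, -0.2, 0.4]
opening: 0.036
grip_force: 0.0
clock: 5.22
tcp_pos: [0.4912, 0.1281, 0.0289]
tcp_rot: [[-0.988, 0.157, -0.0], [0.157, 0.988, -0.0], [0.0, -0.0, -1.0]]
wrist_force: [-0.2, -1.4, -0.5]
opening: 0.014
grip_force: 58.4
clock: 5.63
tcp_pos: [0.4954, 0.1283, 0.1253]
tcp_rot: [[-0.988, 0.157, 0.011], [0.157, 0.988, 0.0], [-0.011, 0.002, -1.0]]
wrist_force: [1.2, -0.5, 0.8]
opening: 0.0139
grip_force: 58.5
(755, [236, 156, 33, 25], [251.8, 167.8]) [448.9 134.2]
(363, [303, 234, 32, 16], [318.8, 241.8]) [490.9 160.8]
```

View pics/w5.png

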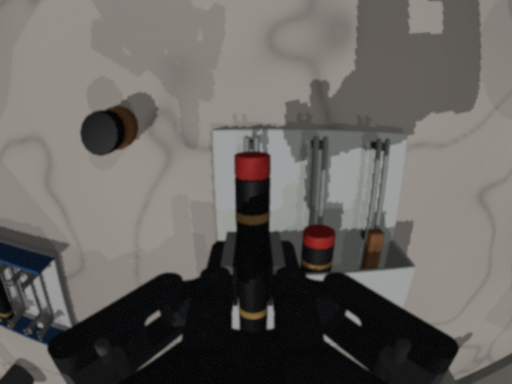

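Thin pen held at its middle, tail (252,155), lifted clear of the rack. Carry towards the thin clip and look.

```bash
python3 nudge.py '{"aperture": [0.01,0.01,0.01,0.01,0.01],"x": [-1.4,-1.4,-1.4,-1.4,-1.4],"y": [-2.8,-2.8,-2.8,-2.8,-2.8],"z": [-0.55,-0.55,-0.55,-0.55,-0.55],"wx": [0,0,0,0,0],"wy": [0,0,0,0,0],"wz": [0,0,0,0,0]}'
python3 nudge.py '{"aperture": [0.01,0.01,0.01,0.01,0.01],"x": [-1.4,-1.4,-1.4,-1.4,-1.4],"y": [-2.8,-2.8,-2.8,-2.8,-2.8],"z": [-0.55,-0.55,-0.55,-0.55,-0.55],"wx": [0,0,0,0,0],"wy": [0,0,0,0,0],"wz": [0,0,0,3,3.5]}'
python3 nudge.py '{"aperture": [0.01,0.01],"x": [0,0],"y": [0,0],"z": [0,0],"wx": [0,0],"wy": [0,0],"wz": [0,0]}'
python3 - <<'E'
from h import *
for n,v in(('w2',195),('w5',155)):
    c=load(n);z=.0337 if n=='w2' else .1253+.005
    print(n,[np.round(plane(c,252,v,z+d,True)[:2]*1000,1) for d in(-.008,0,.008)])
c=manip.read_camera('wrist');np.savez('pics/w6.npz',**c)
for r in red(c,1):print(r)
cv2.imwrite('pics/w6.png',c['img'][:,:,::-1])
E
```

```text
clock: 6.1
tcp_pos: [0.538, -0.0224, 0.1455]
tcp_rot: [[-0.988, 0.157, -0.002], [0.157, 0.988, 0.001], [0.002, 0.0, -1.0]]
wrist_force: [-0.4, 0.9, -1.0]
opening: 0.014
grip_force: 58.6
clock: 6.52
tcp_pos: [0.5838, -0.172, 0.1727]
tcp_rot: [[-0.963, 0.27, -0.002], [0.27, 0.963, 0.001], [0.002, 0.001, -1.0]]
wrist_force: [-0.4, 0.3, -0.6]
opening: 0.0138
grip_force: 58.6
clock: 6.68
tcp_pos: [0.5839, -0.172, 0.173]
tcp_rot: [[-0.963, 0.27, -0.001], [0.27, 0.963, 0.001], [0.002, 0.0, -1.0]]
wrist_force: [-0.5, 0.1, -1.5]
opening: 0.014
grip_force: 58.7
w2 [array([528.7, 122.6]), array([526.1, 123. ]), array([523.4, 123.3])]
w5 [array([445.4, 134.9]), array([443.8, 135.1]), array([442.1, 135.4])]
(251, [187, 135, 22, 13], [196.9, 140.4])
(764, [236, 156, 34, 25], [251.8, 167.7])
```

View pics/w6.png

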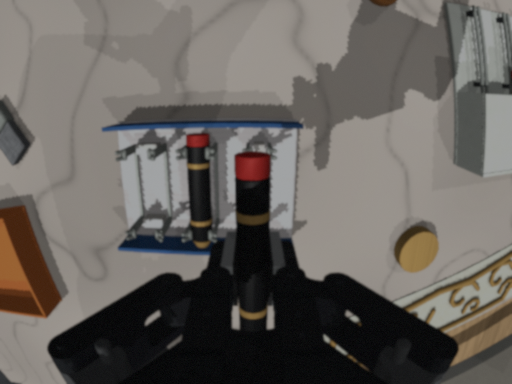

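The thin pen hangs over the thin clip (right station, jaws near (262,148)); the middle pen is at (199,190); front fence runs (104,127)–(301,124), rear fence near (122,245)–(290,238); the wide clip is at left (150,190).

```bash
python3 - <<'E'
from h import *
c=load('w6')
print('cam',-c['view'][:3,:3].T@c['view'][:3,3])
im=c['img'].astype(int);m=(im[...,2]>im[...,0]*1.5)&(im[...,2]>im[...,1]*1.2)&(im[...,2]>50)
m[:, 320:]=0
n,l,s,ce=cv2.connectedComponentsWithStats(m.astype(np.uint8))
for i in range(1,n):
    if s[i,4]<60: continue
    ys,xs=np.nonzero(l==i);print(s[i].tolist())
    us=np.unique(xs);P=np.array([plane(c,u,ys[xs==u].mean(),.046,True)[:2] for u in us])*1000
    T=np.array([plane(c,u,ys[xs==u].min()-.5,.046,True)[:2] for u in us])*1000
    B=np.array([plane(c,u,ys[xs==u].max()+.5,.046,True)[:2] for u in us])*1000
    for A in(T,P,B):
        k=np.polyfit(A[3:-3,1],A[3:-3,0],1);print('  ends',A[0].round(1),A[-1].round(1),'slope',k.round(4))
E
python3 - <<'E'
import cv2
a=cv2.imread('pics/w6.png')[100:260,95:310]
cv2.imwrite('pics/w6z.png',cv2.resize(a,None,fx=3.6,fy=3.6,interpolation=cv2.INTER_CUBIC))
E
```

```text
cam [ 0.509106   -0.15238105  0.30801248]
[103, 121, 199, 10, 1060]
  ends [ 491.4 -295.5] [ 543.5 -116.9] slope [2.882000e-01 5.748371e+02]
  ends [ 492.7 -296. ] [ 544.8 -117.2] slope [2.903000e-01 5.778094e+02]
  ends [ 494.1 -296.5] [ 546.1 -117.6] slope [2.924000e-01 5.807852e+02]
[119, 246, 92, 9, 349]
  ends [ 613.2 -330.5] [ 643.1 -234.3] slope [2.981000e-01 7.106055e+02]
  ends [ 614.9 -331.4] [ 644.2 -234.7] slope [2.935000e-01 7.117159e+02]
  ends [ 616.7 -332.3] [ 645.4 -235.1] slope [2.888000e-01 7.128085e+02]
```

View pics/w6z.png

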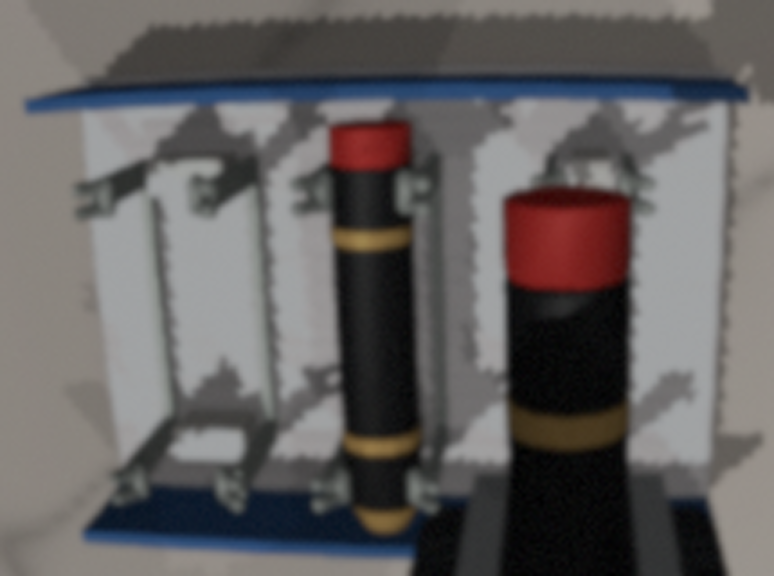

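Lips in the zoom: thick clip near pair centre (151,195), far pair (182,488); middle clip near (360,189), far (375,490); thin near pair about (597,184).

Run:
```python
from h import *
c=load('w6')
q={'tkn':(151.5,195),'tkf':(182.5,488.5),'mn':(360.5,189),'mf':(375,490),'tn':(597,184)}
for z in(.050,.056,.062):
    P={k:plane(c,95+a/3.6,100+b/3.6,z,True)[:2]*1000 for k,(a,b) in q.items()}
    print(z,{k:v.round(1).tolist() for k,v in P.items()})
    print('  jaw dist',np.linalg.norm(P['tkn']-P['tkf']).round(1),np.linalg.norm(P['mn']-P['mf']).round(1),'pitch',np.linalg.norm(P['tkn']-P['mn']).round(1),np.linalg.norm(P['tn']-P['mn']).round(1),'ctr mid',((P['mn']+P['mf'])/2).round(1),'thick',((P['tkn']+P['tkf'])/2).round(1), 'ang',np.degrees(np.arctan2(*(P['mf']-P['mn'])[::-1])).round(2))
# top camera check: clips z
```

```text
0.05 {'tkn': [526.8, -267.9], 'tkf': [606.9, -291.7], 'mn': [541.7, -214.1], 'mf': [620.8, -237.4], 'tn': [556.7, -157.6]}
  jaw dist 83.5 82.5 pitch 55.8 58.5 ctr mid [ 581.3 -225.8] thick [ 566.8 -279.8] ang -16.43
0.056 {'tkn': [526.4, -265.2], 'tkf': [604.6, -288.5], 'mn': [540.9, -212.7], 'mf': [618.2, -235.5], 'tn': [555.6, -157.5]}
  jaw dist 81.6 80.6 pitch 54.6 57.1 ctr mid [ 579.6 -224.1] thick [ 565.5 -276.9] ang -16.43
0.062 {'tkn': [526.0, -262.6], 'tkf': [602.3, -285.2], 'mn': [540.2, -211.2], 'mf': [615.6, -233.5], 'tn': [554.5, -157.4]}
  jaw dist 79.7 78.7 pitch 53.3 55.7 ctr mid [ 577.9 -222.4] thick [ 564.1 -273.9] ang -16.43
```

In the tool's units: 0.0045 m is 0.45, 0.028 m is 2.8.

```bash
python3 nudge.py '{"aperture": [0.01,0.01,0.01,0.01,0.01],"x": [-0.7,0,0,0,0],"y": [0.45,0,0,0,0],"z": [2,2.5,2.5,2.8,1],"wx": [0,0,0,0,0],"wy": [0,0,0,0,0],"wz": [0.6,0,0,0,0]}'
python3 nudge.py '{"aperture": [0.01,0.01],"x": [0,0],"y": [0,0],"z": [0,0],"wx": [0,0],"wy": [0,0],"wz": [0,0]}'
python3 - <<'E'
from h import *
c=manip.read_camera('wrist');np.savez('pics/w7.npz',**c)
for r in red(c,1):print(r)
a=c['img'][130:330,130:350,::-1]
cv2.imwrite('pics/w7.png',cv2.resize(a,None,fx=3,fy=3,interpolation=cv2.INTER_CUBIC))
E
```

```text
clock: 7.15
tcp_pos: [0.5887, -0.1652, 0.0607]
tcp_rot: [[-0.961, 0.276, -0.008], [0.276, 0.961, 0.004], [0.009, 0.002, -1.0]]
wrist_force: [-1.3, 0.5, -1.9]
opening: 0.0141
grip_force: 58.7
clock: 7.32
tcp_pos: [0.5919, -0.1675, 0.0658]
tcp_rot: [[-0.961, 0.277, -0.001], [0.277, 0.961, 0.001], [0.001, 0.0, -1.0]]
wrist_force: [-0.3, 0.7, 0.7]
opening: 0.0138
grip_force: 58.7
(609, [133, 149, 34, 21], [149.5, 158.6])
(847, [235, 154, 35, 27], [251.8, 167.3])
```

View pics/w7.png

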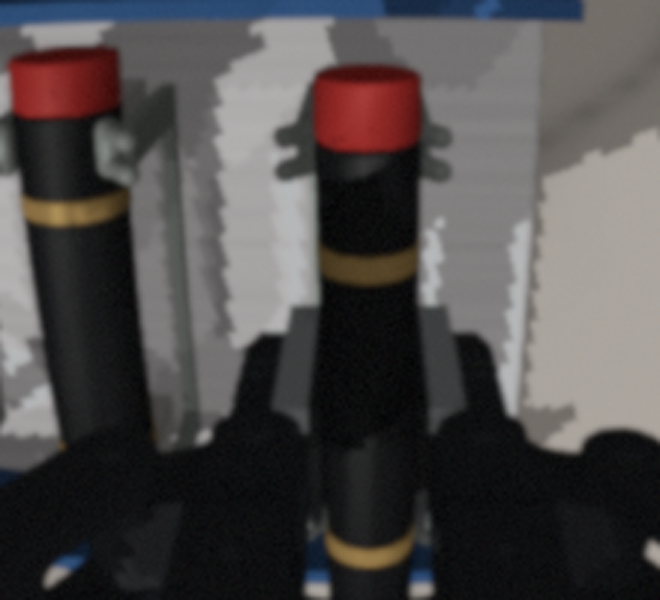

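In the zoom the thin pen (367 at cap) sits between the clip lips (275 and 452, centre 363), so it is about 1 mm right of the clip; check the lengthwise offset numerically.

Run:
```python
from h import *
c=load('w7');X=np.array([.961,-.277])
for z in(.052,.057):
    a=plane(c,251,180.7,z,True)[:2];print('lip',z,(a*1000).round(1))
    for zz in(.063,.071):
        b=plane(c,252,153 if zz<.07 else 155.,zz,True)[:2];print('  tail to lip mm',((a-b)@X*1000).round(1), (b*1000).round(1))
```

```text
lip 0.052 [ 558.4 -159.7]
  tail to lip mm 16.8 [ 542.4 -154.5]
  tail to lip mm 17.4 [ 541.8 -154.4]
lip 0.057 [ 557.  -159.3]
  tail to lip mm 15.3 [ 542.4 -154.5]
  tail to lip mm 15.9 [ 541.8 -154.4]
```

In the tool's units: 0.004 m is 0.4, 0.003 m is 0.3.

```bash
python3 nudge.py '{"aperture": [0.01,0.01,0.01,0.01,0.01],"x": [0,0,0,0,0],"y": [-0.1,0,0,0,0],"z": [0.4,0.4,0.3,0.3,0],"wx": [0,0,0,0,0],"wy": [0,0,0,0,0],"wz": [0,0,0,0,0]}' 100
python3 nudge.py '{"aperture": [0.01,0.01,0.01,0.01],"x": [0,0,0,0],"y": [0,0,0,0],"z": [0.3,0.3,0.3,0],"wx": [0,0,0,0],"wy": [0,0,0,0],"wz": [0,0,0,0]}'
```

```text
clock: 7.78
tcp_pos: [0.5916, -0.1693, 0.0513]
tcp_rot: [[-0.961, 0.278, -0.001], [0.278, 0.961, 0.0], [0.001, 0.0, -1.0]]
wrist_force: [-0.2, 0.5, -0.9]
opening: 0.0129
grip_force: 97.6
clock: 8.12
tcp_pos: [0.5929, -0.1696, 0.0433]
tcp_rot: [[-0.96, 0.278, 0.002], [0.278, 0.96, -0.0], [-0.002, 0.0, -1.0]]
wrist_force: [2.1, 0.4, -0.2]
opening: 0.0129
grip_force: 98.0
```

In the tool's units: 0.002 m is 0.2.

```bash
python3 nudge.py '{"aperture": [0.01,0.01,0.01],"x": [0,0,0],"y": [0,0,0],"z": [0.2,0.2,0],"wx": [0,0,0],"wy": [0,0,0],"wz": [0,0,0]}'
python3 nudge.py '{"aperture": [0.01,0.01,0.01],"x": [0,0,0],"y": [0,0,0],"z": [0.2,0.2,0],"wx": [0,0,0],"wy": [0,0,0],"wz": [0,0,0]}'
```

```text
clock: 8.37
tcp_pos: [0.592, -0.1693, 0.0384]
tcp_rot: [[-0.961, 0.278, 0.0], [0.278, 0.961, 0.0], [-0.0, 0.0, -1.0]]
wrist_force: [3.9, 1.0, -2.0]
opening: 0.0127
grip_force: 97.8
clock: 8.62
tcp_pos: [0.5916, -0.1691, 0.0353]
tcp_rot: [[-0.961, 0.277, -0.002], [0.277, 0.961, 0.001], [0.002, 0.0, -1.0]]
wrist_force: [-2.3, 2.7, 6.1]
opening: 0.0126
grip_force: 98.7
```

In the tool's units: 0.002 m is 0.2.

```bash
python3 nudge.py '{"aperture": [0.01,0.01,0.01],"x": [0,0,0],"y": [0,0,0],"z": [0.2,0.2,0],"wx": [0,0,0],"wy": [0,0,0],"wz": [0,0,0]}'
python3 nudge.py '{"aperture": [0.01,0.01,0.01],"x": [0,0,0],"y": [0,0,0],"z": [0.2,0.2,0],"wx": [0,0,0],"wy": [0,0,0],"wz": [0,0,0]}'
```

```text
clock: 8.87
tcp_pos: [0.5917, -0.1692, 0.035]
tcp_rot: [[-0.961, 0.277, -0.004], [0.277, 0.961, 0.001], [0.004, 0.0, -1.0]]
wrist_force: [-14.9, 7.3, 31.9]
opening: 0.0127
grip_force: 101.6
clock: 9.12
tcp_pos: [0.5919, -0.1692, 0.0347]
tcp_rot: [[-0.961, 0.276, -0.006], [0.276, 0.961, 0.002], [0.007, 0.0, -1.0]]
wrist_force: [-28.8, 13.0, 56.3]
opening: 0.0126
grip_force: 104.6
```

Hard stop, so it is seated. Ease off, release, rise.

```bash
python3 nudge.py '{"aperture": [0.01,0.01,0.01],"x": [0,0,0],"y": [0,0,0],"z": [-0.4,-0.4,0],"wx": [0,0,0],"wy": [0,0,0],"wz": [0,0,0]}'
python3 nudge.py '{"aperture": [0.036,0.036,0.036,0.036],"x": [0,0,0,0],"y": [0,0,0,0],"z": [0,0,0,0],"wx": [0,0,0,0],"wy": [0,0,0,0],"wz": [0,0,0,0]}' 30
python3 nudge.py '{"aperture": [0.036,0.036,0.036,0.036,0.036],"x": [0,0,0,0,0],"y": [0,0,0,0,0],"z": [-2,-3,-3,0,0],"wx": [0,0,0,0,0],"wy": [0,0,0,0,0],"wz": [0,0,0,0,0]}'
python3 - <<'E'
from h import *
c=manip.read_camera('wrist');np.savez('pics/w8.npz',**c);cv2.imwrite('pics/w8.png',c['img'][:,:,::-1])
X=np.array([.961,-.277]);Y=np.array([.277,.961]);O=np.array([.580,-.2245])
for r in red(c,1):
    for z in(.048,.052):
        p=plane(c,*r[2],z,True)[:2]-O;print(r,z,(p@X*1000).round(1),(p@Y*1000).round(1))
E
```

```text
clock: 9.37
tcp_pos: [0.5919, -0.1692, 0.0353]
tcp_rot: [[-0.961, 0.277, 0.0], [0.277, 0.961, 0.0], [-0.0, 0.0, -1.0]]
wrist_force: [-1.2, 2.4, 8.5]
opening: 0.0129
grip_force: 98.9
clock: 9.7
tcp_pos: [0.5914, -0.1694, 0.034]
tcp_rot: [[-0.961, 0.278, -0.001], [0.278, 0.961, 0.0], [0.002, -0.0, -1.0]]
wrist_force: [0.0, -1.7, 0.6]
opening: 0.036
grip_force: 0.0
clock: 10.12
tcp_pos: [0.5933, -0.1702, 0.117]
tcp_rot: [[-0.961, 0.278, 0.004], [0.278, 0.961, -0.002], [-0.004, -0.001, -1.0]]
wrist_force: [0.6, -0.2, 0.4]
opening: 0.0362
grip_force: 0.0
(291, [243, 130, 21, 15], [253.3, 137.0]) 0.048 -51.8 55.5
(291, [243, 130, 21, 15], [253.3, 137.0]) 0.052 -52.4 55.5
(370, [164, 133, 26, 16], [175.9, 140.1]) 0.048 -50.5 1.0
(370, [164, 133, 26, 16], [175.9, 140.1]) 0.052 -51.1 2.0
```

Thin pen is home (rail frame y≈55.5, same height line as the middle pen). Now the thick pen.

The rows are not in the units I measure in: shifts go in cm. I convert before sending: 0.0319 m is 3.19, 0.0139 m is 1.39.

```bash
python3 nudge.py '{"aperture": [0.046,0.046,0.046,0.046,0.046],"x": [1.39,1.39,1.39,1.39,1.39],"y": [3.19,3.19,3.19,3.19,3.19],"z": [0,0,0,0,0],"wx": [0,0,0,0,0],"wy": [0,0,0,0,0],"wz": [0,0,0,0,0]}' 30
python3 nudge.py '{"aperture": [0.046,0.046,0.046,0.046,0.046],"x": [1.39,1.39,1.39,1.39,1.39],"y": [3.19,3.19,3.19,3.19,3.19],"z": [0,0,0,0,0],"wx": [0,0,0,0,0],"wy": [0,0,0,0,0],"wz": [0,0,0,0,0]}'
python3 nudge.py '{"aperture": [0.046,0.046,0.046,0.046],"x": [0,0,0,0],"y": [0,0,0,0],"z": [0,0,0,0],"wx": [0,0,0,0],"wy": [0,0,0,0],"wz": [-3.5,-3.5,0,0]}'
python3 - <<'E'
from h import *
c=manip.read_camera('wrist');np.savez('pics/w9.npz',**c);cv2.imwrite('pics/w9.png',c['img'][:,:,::-1])
for r in red(c,1):
    for z in(.046,.052):print(r,z,(plane(c,*r[2],z,True)[:2]*1000).round(1))
    print('tail',[(plane(c,r[2][0],r[1][1],z,True)[:2]*1000).round(1).tolist() for z in(.028,.04)])
E
```

```text
clock: 10.58
tcp_pos: [0.5676, 0.0047, 0.1126]
tcp_rot: [[-0.96, 0.278, -0.004], [0.278, 0.961, 0.001], [0.004, -0.0, -1.0]]
wrist_force: [1.1, 0.0, -0.8]
opening: 0.046
grip_force: 0.0
clock: 11.0
tcp_pos: [0.5451, 0.1771, 0.1127]
tcp_rot: [[-0.961, 0.278, -0.004], [0.278, 0.961, -0.001], [0.004, -0.002, -1.0]]
wrist_force: [1.2, -0.3, 0.2]
opening: 0.0455
grip_force: 0.0
clock: 11.33
tcp_pos: [0.546, 0.1755, 0.1132]
tcp_rot: [[-0.987, 0.16, -0.003], [0.16, 0.987, -0.0], [0.003, -0.001, -1.0]]
wrist_force: [0.5, -0.4, -0.6]
opening: 0.046
grip_force: 0.0
(440, [237, 191, 35, 17], [253.7, 199.5]) 0.046 [540.9 176.1]
(440, [237, 191, 35, 17], [253.7, 199.5]) 0.052 [538.8 176.4]
tail [[540.3, 176.3], [536.4, 176.8]]
```

In the tool's units: -0.004 m is -0.4, 0.025 m is 2.5.

```bash
python3 nudge.py '{"aperture": [0.046,0.046,0.046,0.046,0.046],"x": [-0.4,0,0,0,0],"y": [0,0,0,0,0],"z": [2,2.5,2.5,1.3,0],"wx": [0,0,0,0,0],"wy": [0,0,0,0,0],"wz": [0,0,0,0,0]}'
python3 nudge.py '{"aperture": [0.02,0.02,0.02,0.02,0.02],"x": [0,0,0,0,0],"y": [0,0,0,0,0],"z": [0,-0.1,-0.1,0,0],"wx": [0,0,0,0,0],"wy": [0,0,0,0,0],"wz": [0,0,0,0,0]}' 35
```

```text
clock: 11.8
tcp_pos: [0.5482, 0.1741, 0.0281]
tcp_rot: [[-0.987, 0.16, -0.007], [0.16, 0.987, -0.001], [0.007, -0.002, -1.0]]
wrist_force: [0.2, 0.8, -0.8]
opening: 0.0462
grip_force: 0.0
clock: 12.22
tcp_pos: [0.5517, 0.1751, 0.0349]
tcp_rot: [[-0.987, 0.159, 0.002], [0.159, 0.987, 0.0], [-0.002, 0.0, -1.0]]
wrist_force: [-0.3, 1.1, -0.8]
opening: 0.0268
grip_force: 34.6
```

In the tool's units: 0.015 m is 1.5, 0.012 m is 1.2.

```bash
python3 nudge.py '{"aperture": [0.02,0.02,0.02,0.02,0.02],"x": [0.8,1.2,1.5,1.5,1.5],"y": [0,0,0,0,0],"z": [0,0,0,0,0],"wx": [0,0,0,0,0],"wy": [0,0,0,0,0],"wz": [0,0,0,0,0]}'
python3 nudge.py '{"aperture": [0.02,0.02,0.02,0.02],"x": [1.4,0.8,0,0],"y": [0,0,0,0],"z": [0,0,0,0],"wx": [0,0,0,0],"wy": [0,0,0,0],"wz": [0,0,0,0]}'
python3 - <<'E'
from h import *
c=manip.read_camera('wrist');np.savez('pics/w10.npz',**c);cv2.imwrite('pics/w10.png',c['img'][:,:,::-1])
for r in red(c,1):print(r,'tail',[(plane(c,r[2][0],r[1][1],z,True)[:2]*1000).round(1).tolist() for z in(.028,.04)])
E
```

```text
clock: 12.63
tcp_pos: [0.4857, 0.1855, 0.034]
tcp_rot: [[-0.987, 0.159, 0.0], [0.159, 0.987, 0.0], [-0.0, 0.0, -1.0]]
wrist_force: [-1.2, -0.2, -0.9]
opening: 0.0269
grip_force: 34.6
clock: 12.97
tcp_pos: [0.4652, 0.1889, 0.0342]
tcp_rot: [[-0.987, 0.158, 0.001], [0.158, 0.987, 0.0], [-0.001, 0.0, -1.0]]
wrist_force: [0.2, -0.4, -0.7]
opening: 0.0267
grip_force: 34.7
(485, [231, 240, 42, 20], [253.0, 250.7]) tail [[461.3, 188.7], [455.0, 189.6]]
```

In the tool's units: 0.002 m is 0.2.

```bash
python3 nudge.py '{"aperture": [0.046,0.046,0.046,0.046],"x": [0,0,0,0],"y": [0,0,0,0],"z": [0,0,0.2,0],"wx": [0,0,0,0],"wy": [0,0,0,0],"wz": [0,0,0,0]}'
python3 nudge.py '{"aperture": [0.046,0.046,0.046,0.046,0.046],"x": [-1.4,-1.5,-1.5,0,0],"y": [0,0,0,0,0],"z": [0,0,0,0,0],"wx": [0,0,0,0,0],"wy": [0,0,0,0,0],"wz": [0,0,0,0,0]}'
python3 - <<'E'
from h import *
c=manip.read_camera('wrist');np.savez('pics/w11.npz',**c);cv2.imwrite('pics/w11.png',c['img'][:,:,::-1])
for r in red(c,1):print(r,'tail',[(plane(c,r[2][0],r[1][1],z,True)[:2]*1000).round(1).tolist() for z in(.028,.04)])
E
```

```text
clock: 13.35
tcp_pos: [0.4654, 0.1887, 0.0317]
tcp_rot: [[-0.987, 0.159, 0.0], [0.159, 0.987, -0.0], [-0.0, 0.0, -1.0]]
wrist_force: [0.0, 0.5, 0.1]
opening: 0.0459
grip_force: 0.0
clock: 13.77
tcp_pos: [0.5088, 0.1817, 0.0318]
tcp_rot: [[-0.987, 0.159, -0.0], [0.159, 0.987, 0.0], [0.0, -0.0, -1.0]]
wrist_force: [-0.1, 0.5, 0.0]
opening: 0.0464
grip_force: 0.0
(1559, [221, 138, 63, 28], [251.8, 151.3]) tail [[451.0, 189.6], [449.4, 189.8]]
```

In the tool's units: 0.003 m is 0.3.

```bash
python3 nudge.py '{"aperture": [0.046,0.046],"x": [0.3,0],"y": [0,0],"z": [0,0],"wx": [0,0],"wy": [0,0],"wz": [0,0]}'
python3 nudge.py '{"aperture": [0.02,0.02,0.02,0.02,0.02],"x": [0,0,0,0,0],"y": [0,0,0,0,0],"z": [0,-0.1,-0.1,0,0],"wx": [0,0,0,0,0],"wy": [0,0,0,0,0],"wz": [0,0,0,0,0]}' 60
python3 nudge.py '{"aperture": [0.02,0.02,0.02,0.02,0.02],"x": [0,0,0,0,0],"y": [0,0,0,0,0],"z": [-1,-2.5,-3,-3,0],"wx": [0,0,0,0,0],"wy": [0,0,0,0,0],"wz": [0,0,0,0,0]}'
python3 nudge.py '{"aperture": [0.02],"x": [0],"y": [0],"z": [0],"wx": [0],"wy": [0],"wz": [0]}'
python3 - <<'E'
from h import *
c=manip.read_camera('wrist');np.savez('pics/w12.npz',**c);cv2.imwrite('pics/w12.png',c['img'][:,:,::-1])
o=manip.get_obs();t=o['tcp_pos'];X=-o['tcp_rot'][:2,0]
for r in red(c,1):print(r,'tail behind tcp',[round(float((plane(c,r[2][0],r[1][1],z,True)[:2]-t[:2])@X*1000),1) for z in(t[2]-.008,t[2]+.0055)])
E
```

```text
clock: 13.98
tcp_pos: [0.504, 0.1825, 0.0314]
tcp_rot: [[-0.987, 0.158, -0.002], [0.158, 0.987, -0.0], [0.002, -0.0, -1.0]]
wrist_force: [0.0, 0.5, -0.6]
opening: 0.0462
grip_force: 0.0
clock: 14.4
tcp_pos: [0.5055, 0.1823, 0.0339]
tcp_rot: [[-0.987, 0.159, 0.0], [0.159, 0.987, -0.0], [-0.0, -0.0, -1.0]]
wrist_force: [-0.8, -0.8, -1.5]
opening: 0.026
grip_force: 58.9
clock: 14.82
tcp_pos: [0.5099, 0.183, 0.1363]
tcp_rot: [[-0.987, 0.158, 0.012], [0.158, 0.987, 0.002], [-0.012, 0.004, -1.0]]
wrist_force: [1.3, 0.7, 0.4]
opening: 0.0261
grip_force: 59.1
clock: 14.9
tcp_pos: [0.5072, 0.1826, 0.1316]
tcp_rot: [[-0.987, 0.159, 0.005], [0.159, 0.987, 0.001], [-0.005, 0.002, -1.0]]
wrist_force: [-1.2, -0.6, -1.7]
opening: 0.0266
grip_force: 59.1
(1463, [222, 148, 60, 28], [250.8, 161.5]) tail behind tcp [-51.0, -53.4]
(27, [506, 286, 6, 6], [508.9, 288.6]) tail behind tcp [58.9, 46.2]
```

```bash
python3 nudge.py '{"aperture": [0.02,0.02,0.02,0.02,0.02],"x": [-0.91,-0.91,-0.91,-0.91,-0.91],"y": [-3.18,-3.18,-3.18,-3.18,-3.18],"z": [0,0,0,0,0],"wx": [0,0,0,0,0],"wy": [0,0,0,0,0],"wz": [0,0,0,0,0]}'
python3 nudge.py '{"aperture": [0.02,0.02,0.02,0.02,0.02],"x": [-0.91,-0.91,-0.91,-0.91,-0.91],"y": [-3.18,-3.18,-3.18,-3.18,-3.18],"z": [0,0,0,0,0],"wx": [0,0,0,0,0],"wy": [0,0,0,0,0],"wz": [0,0,0,0,0]}'
python3 nudge.py '{"aperture": [0.02,0.02,0.02,0.02,0.02],"x": [-0.91,-0.91,-0.91,-0.91,0],"y": [-3.18,-3.18,-3.18,-3.18,0],"z": [0,0,0,0,0],"wx": [0,0,0,0,0],"wy": [0,0,0,0,0],"wz": [0,0,0,0,3.5]}'
python3 nudge.py '{"aperture": [0.02,0.02,0.02],"x": [0,0,0],"y": [0,0,0],"z": [0,0,0],"wx": [0,0,0],"wy": [0,0,0],"wz": [3.5,0,0]}'
```

```text
clock: 15.37
tcp_pos: [0.5238, 0.0169, 0.1269]
tcp_rot: [[-0.987, 0.158, -0.004], [0.158, 0.987, 0.001], [0.004, 0.0, -1.0]]
wrist_force: [0.4, 0.1, -1.1]
opening: 0.0265
grip_force: 59.3
clock: 15.78
tcp_pos: [0.5436, -0.1471, 0.1268]
tcp_rot: [[-0.987, 0.159, -0.004], [0.159, 0.987, 0.002], [0.004, 0.001, -1.0]]
wrist_force: [1.0, -1.0, -1.5]
opening: 0.0263
grip_force: 59.3
clock: 16.2
tcp_pos: [0.56, -0.2825, 0.1273]
tcp_rot: [[-0.975, 0.224, -0.001], [0.224, 0.975, -0.001], [0.001, -0.001, -1.0]]
wrist_force: [0.3, 0.3, -0.6]
opening: 0.0264
grip_force: 59.4
clock: 16.45
tcp_pos: [0.5597, -0.2768, 0.1269]
tcp_rot: [[-0.961, 0.276, -0.003], [0.276, 0.961, 0.002], [0.003, 0.001, -1.0]]
wrist_force: [-0.3, 0.2, -0.6]
opening: 0.0265
grip_force: 59.4
```

```bash
python3 nudge.py '{"aperture": [0.02,0.02,0.02,0.02,0.02],"x": [-0.25,0,0,0,0],"y": [0,0,0,0,0],"z": [1.8,1.8,1.8,0.7,0],"wx": [0,0,0,0,0],"wy": [0,0,0,0,0],"wz": [0.2,0,0,0,0]}'
python3 nudge.py '{"aperture": [0.02],"x": [0],"y": [0],"z": [0],"wx": [0],"wy": [0],"wz": [0]}'
python3 - <<'E'
from h import *
c=manip.read_camera('wrist');np.savez('pics/w13.npz',**c);cv2.imwrite('pics/w13.png',c['img'][:,:,::-1])
o=manip.get_obs();t=o['tcp_pos'];X=np.array([.960,-.279]);Y=np.array([.279,.960]);O=np.array([.580,-.2245])
print(t,o['tcp_rot'][:2,1])
for r in red(c,1):
    print(r)
    for z in(t[2]-.008,t[2]+.0055,.036,.046): 
        p=plane(c,r[2][0],r[1][1],z,True)[:2];print('  z%.3f tail rail x %.1f y %.1f'%(z,(p-O)@X*1000,(p-O)@Y*1000))
# grey lips near thick clip: rows of image around near jaws
P=[proj(c,np.r_[O-.040*X-.056*Y+s*Y*.018,.058],True).round(1) for s in(-1,0,1)];print('expected lips',P)
E
```

```text
clock: 16.87
tcp_pos: [0.5614, -0.2764, 0.065]
tcp_rot: [[-0.96, 0.28, -0.005], [0.28, 0.96, 0.003], [0.005, 0.002, -1.0]]
wrist_force: [0.3, -0.0, -1.3]
opening: 0.0265
grip_force: 59.4
clock: 16.95
tcp_pos: [0.563, -0.2777, 0.0677]
tcp_rot: [[-0.96, 0.28, -0.001], [0.28, 0.96, 0.001], [0.001, 0.0, -1.0]]
wrist_force: [0.0, -0.4, -0.7]
opening: 0.0257
grip_force: 59.4
[ 0.56360948 -0.27824218  0.06866117] [0.28036345 0.95989384]
(658, [337, 141, 34, 22], [353.7, 151.6])
  z0.061 tail rail x -58.5 y -6.2
  z0.074 tail rail x -60.5 y -11.0
  z0.036 tail rail x -55.0 y 2.6
  z0.046 tail rail x -56.4 y -1.0
(1771, [221, 142, 62, 34], [251.4, 159.2])
  z0.061 tail rail x -57.2 y -57.3
  z0.074 tail rail x -59.3 y -57.3
  z0.036 tail rail x -53.5 y -57.4
  z0.046 tail rail x -55.0 y -57.3
(308, [424, 144, 20, 19], [433.6, 152.9])
  z0.061 tail rail x -59.2 y 42.7
  z0.074 tail rail x -61.1 y 33.2
  z0.036 tail rail x -55.8 y 60.0
  z0.046 tail rail x -57.2 y 53.0
expected lips [array([218.6, 175.2]), array([254.1, 175.1]), array([289.7, 175.1])]
```

```bash
python3 nudge.py '{"aperture": [0.02,0.02,0.02,0.02,0.02],"x": [-0.15,0,0,0,0],"y": [0.06,0,0,0,0],"z": [0.3,0.3,0.3,0.2,0],"wx": [0,0,0,0,0],"wy": [0,0,0,0,0],"wz": [0,0,0,0,0]}' 115
python3 nudge.py '{"aperture": [0.02,0.02,0.02],"x": [0,0,0],"y": [0,0,0],"z": [0.3,0.3,0],"wx": [0,0,0],"wy": [0,0,0],"wz": [0,0,0]}'
python3 nudge.py '{"aperture": [0.02,0.02,0.02],"x": [0,0,0],"y": [0,0,0],"z": [0.3,0.3,0],"wx": [0,0,0],"wy": [0,0,0],"wz": [0,0,0]}'
```

```text
clock: 17.42
tcp_pos: [0.5645, -0.2778, 0.0564]
tcp_rot: [[-0.96, 0.281, -0.001], [0.281, 0.96, 0.001], [0.001, 0.0, -1.0]]
wrist_force: [-0.1, 0.1, -0.9]
opening: 0.0249
grip_force: 113.0
clock: 17.67
tcp_pos: [0.5657, -0.2784, 0.0517]
tcp_rot: [[-0.959, 0.282, 0.002], [0.282, 0.959, -0.001], [-0.002, -0.0, -1.0]]
wrist_force: [2.4, 0.9, 0.8]
opening: 0.0251
grip_force: 113.8
clock: 17.92
tcp_pos: [0.5659, -0.2785, 0.0456]
tcp_rot: [[-0.959, 0.282, 0.003], [0.282, 0.959, -0.001], [-0.003, -0.0, -1.0]]
wrist_force: [3.5, -0.3, 1.0]
opening: 0.0251
grip_force: 113.8
```

```bash
python3 nudge.py '{"aperture": [0.02,0.02,0.02],"x": [0,0,0],"y": [0,0,0],"z": [0.3,0.3,0],"wx": [0,0,0],"wy": [0,0,0],"wz": [0,0,0]}'
python3 nudge.py '{"aperture": [0.02,0.02,0.02],"x": [0,0,0],"y": [0,0,0],"z": [0.2,0.2,0],"wx": [0,0,0],"wy": [0,0,0],"wz": [0,0,0]}'
python3 nudge.py '{"aperture": [0.02,0.02,0.02],"x": [0,0,0],"y": [0,0,0],"z": [0.2,0.2,0],"wx": [0,0,0],"wy": [0,0,0],"wz": [0,0,0]}'
```

```text
clock: 18.17
tcp_pos: [0.5643, -0.2776, 0.0376]
tcp_rot: [[-0.96, 0.281, -0.001], [0.281, 0.96, 0.001], [0.001, 0.0, -1.0]]
wrist_force: [2.9, -0.0, -3.6]
opening: 0.0249
grip_force: 113.6
clock: 18.42
tcp_pos: [0.564, -0.2776, 0.0345]
tcp_rot: [[-0.96, 0.28, -0.002], [0.28, 0.96, 0.001], [0.003, 0.0, -1.0]]
wrist_force: [-1.5, 2.4, 2.2]
opening: 0.0249
grip_force: 114.2
clock: 18.67
tcp_pos: [0.5641, -0.2777, 0.0342]
tcp_rot: [[-0.96, 0.28, -0.004], [0.28, 0.96, 0.002], [0.005, 0.001, -1.0]]
wrist_force: [-14.3, 8.4, 27.5]
opening: 0.0252
grip_force: 117.1
```

Same snap and hard stop. Press a little more as with the thin pen, then release, rise and check.

```bash
python3 nudge.py '{"aperture": [0.02,0.02,0.02],"x": [0,0,0],"y": [0,0,0],"z": [0.2,0.1,0],"wx": [0,0,0],"wy": [0,0,0],"wz": [0,0,0]}'
python3 nudge.py '{"aperture": [0.02,0.02,0.02],"x": [0,0,0],"y": [0,0,0],"z": [-0.4,-0.3,0],"wx": [0,0,0],"wy": [0,0,0],"wz": [0,0,0]}'
python3 nudge.py '{"aperture": [0.048,0.048,0.048,0.048],"x": [0,0,0,0],"y": [0,0,0,0],"z": [0,0,0,0],"wx": [0,0,0,0],"wy": [0,0,0,0],"wz": [0,0,0,0]}' 30
python3 nudge.py '{"aperture": [0.048,0.048,0.048,0.048,0.048],"x": [0,0,0,0,0],"y": [0,0,0,0,0],"z": [-2,-3,-3,0,0],"wx": [0,0,0,0,0],"wy": [0,0,0,0,0],"wz": [0,0,0,0,0]}'
python3 nudge.py '{"aperture": [0.048,0.048,0.048,0.048,0.048],"x": [3,3,2,0,0],"y": [0,0,0,0,0],"z": [-3,-3,-2,0,0],"wx": [0,0,0,0,0],"wy": [0,0,0,0,0],"wz": [0,0,0,0,0]}'
python3 - <<'E'
from h import *
c=manip.read_camera('wrist');np.savez('pics/w14.npz',**c);cv2.imwrite('pics/w14.png',c['img'][:,:,::-1])
X=np.array([.960,-.279]);Y=np.array([.279,.960]);O=np.array([.580,-.2245])
for r in red(c,1):
    w=r[1][2]; z=.042
    p=plane(c,*r[2],.048,True)[:2]-O;print(r,(p@X*1000).round(1),(p@Y*1000).round(1))
# side-view triangulation of red caps
s=manip.read_camera('side');cv2.imwrite('pics/s2.png',s['img'][:,:,::-1])
print('side red',[(r[0],r[2]) for r in red(s,0)]);np.savez('pics/s2.npz',**s)
for y,d in((.056,.016),(0,.022),(-.056,.028)):print(proj(s,np.r_[O-.050*X+y*Y,.042+d/4]).round(1))
E
```

```text
clock: 18.92
tcp_pos: [0.5642, -0.2777, 0.034]
tcp_rot: [[-0.96, 0.28, -0.006], [0.28, 0.96, 0.002], [0.006, 0.001, -1.0]]
wrist_force: [-22.5, 15.0, 44.3]
opening: 0.0252
grip_force: 118.7
clock: 19.17
tcp_pos: [0.5644, -0.2776, 0.0346]
tcp_rot: [[-0.96, 0.281, -0.001], [0.281, 0.96, 0.0], [0.001, 0.0, -1.0]]
wrist_force: [1.0, 0.8, -0.3]
opening: 0.0251
grip_force: 113.5
clock: 19.5
tcp_pos: [0.5648, -0.2783, 0.0347]
tcp_rot: [[-0.96, 0.281, -0.0], [0.281, 0.96, -0.0], [0.0, -0.0, -1.0]]
wrist_force: [0.1, 0.1, 0.5]
opening: 0.0482
grip_force: 0.0
clock: 19.92
tcp_pos: [0.5662, -0.2791, 0.1174]
tcp_rot: [[-0.96, 0.281, 0.004], [0.281, 0.96, -0.003], [-0.005, -0.002, -1.0]]
wrist_force: [-0.5, 1.3, 0.1]
opening: 0.048
grip_force: 0.0
clock: 20.33
tcp_pos: [0.4886, -0.2558, 0.1937]
tcp_rot: [[-0.96, 0.282, 0.001], [0.282, 0.96, -0.0], [-0.001, -0.0, -1.0]]
wrist_force: [-0.2, 0.2, 0.2]
opening: 0.0478
grip_force: 0.0
(123, [351, 197, 13, 11], [356.8, 202.0]) -51.7 53.0
(261, [240, 199, 26, 12], [252.3, 204.5]) -50.0 -56.7
(193, [298, 199, 19, 12], [307.1, 204.4]) -49.7 -0.8
side red []
[260.9 184.6]
[267.5 178.2]
[273.8 171.9]
```

```bash
python3 -c "
from cell import manip
print(manip.hand_in())"
```

```text
the job is handed in; nothing more can be done
None
```

The thin and thick pens are clicked home beside the middle pen, so the row runs thin, middle, thick, and the job is handed in at about 20 s. Both seated against a hard stop, and the last wrist-camera measurement puts all three red caps in line at their stations. I did not re-check the jars, tin, brush and scraper; nothing suggested contact with them.

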